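Switch an outlet back on under the push-latch cover

ROBOT

A 7-joint arm with a two-finger parallel gripper is mounted at the origin on the work surface. World frame = base frame: x ahead of the robot, y to its left, z up, the work surface at z = 0. Lengths are in m, angles in rad, forces in N, time in s.
With the tool pointing down it reaches from about 0.425 to 0.925 m from the base axis. Payload 6.8 kg.
Tool frame: the origin (TCP) lies at the very end of the fingers, on their centre line; the grasp point (between the pads) lies 19 mm behind it; z points along the fingers, y is the line along which they close (so a half turn about z gives the same grasp; the last joint's range is limited). The gripper opens to 85 mm and grips with 20 to 120 N. Pads are 22 mm wide; open, the fingers measure 114 mm over their backs; the gripper's body (76 mm by 85 mm) begins 54 mm behind the grasp point. The pads swing forward as they close: fully open they stand 13 mm farther back than shut.
Start: joints at [-1.341, 0.477, 0.022, 1.555, -0.011, 1.109, -0.083], TCP at [0.224, 0.637, 0.231] pointing down, gripper open.
Joint ranges: [-2.96, 2.96], [-0.34, 2.1], [-1.41, 1.46], [0.24, 2.44], [-1.37, 4.51], [0.17, 1.92], [-2.96, 2.96]. Speed limits (rad/s): [2.39, 2.39, 3.14, 3.14, 3.14, 3.14, 3.14].

INTERFACE

Orientations are given as [roll, pitch, yaw] about the fixed x, y, z axes, in that order (R = Rz(yaw) Ry(pitch) Rx(roll)).
In Python, from workcell import arm gives the robot as it stands.
- The arm moves only by the tool move_arm, never from a script. Its argument "motion" is text: rows parted by semicolons, each of 4 numbers parted by spaces: the shift along the tool's x, y, z each as a share of 40 mm, from -1 to 1, then the turn about the tool's z as a share of 45 degrees, from -1 to 1. A call has 1 to 10 rows; each row shifts and turns the commanded pose from where the row before left it, along the tool's axes as they then stand; what a row does not reach is not made up. A row lasts 1/8 s, in which the tool goes at most 62.5 mm and 10.7 degrees, less where a joint would pass 70% of its speed; a pose out of reach is approached as far as the arm can. A call with a number of a shift or a turn outside -1 to 1 is refused whole. A call with a gripper value outside its range is refused whole. "claw" is the closure, from 0 (fully open) to 1 (shut), set as the call begins (left out, the last holds). The fingers move at their own pace and stop on an object; "grip_force" is the grip in N (left out, the last holds). Time passes only in rows, so rows that do not move let the fingers close. It gives the time, the measured TCP pose, the force, the opening and the grip force at its end, in the units of the state.
- arm.sense(): the state, without advancing time (a new reading comes with each control period).
- arm.read_camera(name): name is "scene" or "top" or "wrist"; returns a dict with "color" (420x560x3 uint8, red, green, blue), "intrinsics" (3x3 intrinsics, pixels), "distortion" ([k1, k2, p1, p2, k3] as OpenCV has them; the pictures are not rectified), "rvec" (rotation vector, rad) and "tvec" (3), from world to camera coordinates, as OpenCV has them. Camera axes: x right, y down, z forward; pixel columns grow to the right and rows downward; lengths in m; the calibration is good to about 2 mm. A picture is of the moment at which its call begins. There is no depth.
- arm.job_done(): hands the job in; it is judged then, once.
Trained networks look in a picture, given as the dict that the camera call returned (one of the last four; its "shot" number tells which), for a name from the list of things; names that differ only in an ending like _2 or _b are one class to them, and where a whole thing is asked for, a point or a joint stands for the part that bears it (a point fixed in the world has none). Each returns a list of dicts, best first, with "score" (0 to 1); they miss things now and then, are a little off and sometimes report something else, mostly with a low value. They report only what shows in the picture. A call takes as long as a camera call.
- arm.recognise(picture, query): "bbox" ([left, top, right, bottom] in pixels, round what is visible of it).
- arm.cut_out(picture, query): "region" (420x560 bool, what is visible of it) and "bbox" ([left, top, right, bottom] in pixels, round what is visible of it).
The state is a dict: "time_s": time; "joint_positions": joint angles; "qvel": joint speeds; "tau": joint torques, N m; "ee_pos": TCP position; "orientation": TCP orientation; "contact_force": force on the tool from outside, world axes, zero at the start; "torque": the same for the moment, N m; "finger_gap": finger opening in m; "grip_force": force on a finger pad.
Only numpy, scipy, OpenCV 4.12 (cv2) and the standard library are available. Lean on these libraries where they do the work, as an engineer would, in place of code of your own. Each camera call takes 0.05 s, during which the arm holds its last target. There are 200 camera calls.

TASK

On the bench power box, press the closed push-latch cover in and let it pop fully open. Of the three rocker switches under it, one is tipped the other way from its two neighbours: that one is off, so press its raised end fully down to switch it on like the others. Then swing the cover down and press it in once more so that it stays latched shut; only push with the fingertips, do not tip the other two switches, and leave the things on the bench where they are.

Things in the scene. Friction and masses are not known exactly. Their poses are not given: they have to be found in the camera images.
- powerbox: grey metal box screwed to the bench, 220 mm (its x) by 195 mm (its y, from -67 to +128), top face 70 mm up. Origin on the bench under the middle of the switch bay, an opening 168 (x) by 98 mm (y) in the top; z up. The cover's hinge runs along its x at y +48 mm, the cover's free edge is at y -60 mm. Flush outlets lie beyond the hinge
- cover (a joint): hinged cover, rad: 0 latched (plate level), 1.5 fully open (upright, edge 190 mm up), -0.08 pressed in to its stop. Push-push latch: pressed in past -0.07 (5.5 mm at cover_pad, 4 N) and let go, a latched cover swings fully open by itself in 2 s; an open one swung down and pressed in likewise stays latched at 0. Its damped spring always pushes it open, 0.05 to 0.15 N m
- cover_pad (a point): point on the cover's outer face, middle of the ribbed pad, 75 mm from the hinge axis. The cover is a grey plastic plate 180 mm (along the hinge) by 105 mm, 6 mm thick, its top 86 mm above the bench when latched; the point moves with it
- cover_edge (a point): point on the cover's outer face, the middle of its free edge, 108 mm from the hinge axis; moves with the cover
- cover_hinge (a point): middle of the cover's hinge axis, fixed to the box, 83 mm above the bench; the axis runs along the box's x
- rocker_a (a joint): rocker switch in the bay (three alike in a row along the box's x, 36 mm apart, in any order): white V-shaped paddle 24 mm (x) by 52 mm (y), axis along the box's x 50 mm up. Rad: -0.3 off (the half towards the cover's free edge raised, its end 65 mm up), +0.3 on (that half down level, the other raised). 2 to 4 N turns it; it stays as left
- rocker_a_front (a point): point on the upper face of rocker_a's half towards the cover's free edge, 18 mm from the rocking axis, the place to press to switch it on; about 60 mm above the bench when off, 50 mm when on; moves with the rocker
- rocker_b (a joint): rocker switch in the bay (three alike in a row along the box's x, 36 mm apart, in any order): white V-shaped paddle 24 mm (x) by 52 mm (y), axis along the box's x 50 mm up. Rad: -0.3 off (the half towards the cover's free edge raised, its end 65 mm up), +0.3 on (that half down level, the other raised). 2 to 4 N turns it; it stays as left
- rocker_b_front (a point): point on the upper face of rocker_b's half towards the cover's free edge, 18 mm from the rocking axis, the place to press to switch it on; about 60 mm above the bench when off, 50 mm when on; moves with the rocker
- rocker_c (a joint): rocker switch in the bay (three alike in a row along the box's x, 36 mm apart, in any order): white V-shaped paddle 24 mm (x) by 52 mm (y), axis along the box's x 50 mm up. Rad: -0.3 off (the half towards the cover's free edge raised, its end 65 mm up), +0.3 on (that half down level, the other raised). 2 to 4 N turns it; it stays as left
- rocker_c_front (a point): point on the upper face of rocker_c's half towards the cover's free edge, 18 mm from the rocking axis, the place to press to switch it on; about 60 mm above the bench when off, 50 mm when on; moves with the rocker
- oil_bottle: grey plastic bottle, 64 mm across, 170 mm tall, a loose bystander to be left alone; origin at its middle underneath
- mug: white mug, 80 mm across, 90 mm tall, a loose bystander to be left alone; origin at its middle underneath
- screw_jar: glass jar with a steel cap, 60 mm across, 70 mm tall, a loose bystander to be left alone; origin at its middle underneath
- tape_roll: roll of tape lying flat, 90 mm across, 40 mm tall, a loose bystander to be left alone; origin at its middle underneath
- screwdriver: screwdriver with a black handle lying on the bench, a loose bystander to be left alone; origin on the bench under it
- wrench: steel wrench lying on the bench, a loose bystander to be left alone; origin on the bench under it
- offcut: wood offcut 90 x 45 x 30 mm, a loose bystander to be left alone; origin at its middle underneath

How it is judged:
By the outcome, as a careful person would: the job done as asked, in the order asked, and still so for the second after the job is handed in, with the robot touching nothing.
It also fails if it takes over 54 s, if anything falls off the work surface, if the arm or the gripper's body presses on something with over 40 N, if the wrist force passes 120 N, or if a joint passes its speed limit or range.

## Working session

There is one attempt and no reset: what is moved stays moved. The work goes in short steps, Python scripts to look and compute and a tool call to move; the robot and the scene stay as the last step left them, time stands still between calls to the robot, and variables do not carry over. Pictures are saved under pics/ and viewed, at most 10 in all, crops included, and the job is handed in when it is done.

Besides the shell and the picture viewer there is one more tool, called after "Request:" by a JSON object that holds its "op" and its "data", one argument or row to a line. move_arm: Moves the arm, as the interface text tells. Shift numbers are shares of 40 mm and turn numbers shares of 45 degrees, none past 1 either way. Its arguments: {"type":"object","properties":{"motion":{"type":"string"},"claw":{"type":"number"},"grip_force":{"type":"number"}},"required":["motion"]}

```bash
mkdir -p pics
cat > h.py <<'E'
import numpy as np, cv2
from workcell import arm
def snap(n,f=None):
    p=arm.read_camera(n)
    if f: cv2.imwrite('pics/'+f,p['color'][:,:,::-1])
    return p
def ray(p,uv):
    K=np.array(p['intrinsics']);d=np.array(p['distortion'])
    q=cv2.undistortPoints(np.array(uv,float).reshape(-1,1,2),K,d).reshape(-1,2)
    R=cv2.Rodrigues(np.array(p['rvec'],float))[0];t=np.array(p['tvec'],float).ravel()
    return -R.T@t,(R.T@np.c_[q,np.ones(len(q))].T).T
def atz(p,uv,z):
    o,d=ray(p,uv); return o+d*((z-o[2])/d[:,2])[:,None]
def proj(p,X):
    return cv2.projectPoints(np.array(X,float).reshape(-1,3),np.array(p['rvec'],float),np.array(p['tvec'],float),np.array(p['intrinsics']),np.array(p['distortion']))[0].reshape(-1,2)
E
python3 - <<'E'
from h import *
s=arm.sense();print(s['time_s'],s['ee_pos'],s['orientation'],s['contact_force'])
a=snap('top');b=snap('scene')
cv2.imwrite('pics/1.png',cv2.resize(np.vstack([a['color'],b['color']])[:,:,::-1],(400,600)))
cv2.imwrite('pics/t.png',a['color'][:,:,::-1])
for n in ['powerbox','cover','cover_pad','cover_edge']:
    for p in (a,b):
        r=arm.cut_out(p,n)
        for x in r[:2]:
            m=x['region'].astype(np.uint8);c=max(cv2.findContours(m,0,2)[0],key=cv2.contourArea)
            print(n,round(x['score'],2),x['bbox'],cv2.minAreaRect(c),m.sum())
            if p is a and n!='powerbox': 
                print(atz(a,cv2.boxPoints(cv2.minAreaRect(c)),.086).round(3).tolist())
for n in ['oil_bottle','mug','screw_jar','tape_roll']:
    r=arm.recognise(a,n)
    for x in r[:1]: B=x['bbox'];print(n,x['score'],B,atz(a,[[(B[0]+B[2])/2,(B[1]+B[3])/2]],.05).round(3))
E
```

```text
0.0 [0.22351047 0.6362875  0.23032242] [-3.13976431e+00  1.22063665e-04  2.80380311e+00] [-0.79270143 -0.12772028  0.54363887]
powerbox 0.83 [238.0, 171.3, 319.0, 265.3] ((278.1260986328125, 219.07440185546875), (64.41703796386719, 79.40269470214844), 16.50436019897461) 4725
powerbox 0.36 [391.6, 245.6, 453.3, 272.0] ((423.58355712890625, 259.3455505371094), (58.85869598388672, 12.185982704162598), 15.154067993164062) 380
powerbox 0.83 [244.7, 186.1, 362.1, 278.8] ((300.1072082519531, 227.73727416992188), (77.97055053710938, 113.09687805175781), 76.6512680053711) 7095
powerbox 0.66 [210.0, 212.6, 231.2, 239.2] ((214.30364990234375, 220.5210723876953), (17.86231803894043, 32.726165771484375), 43.2642936706543) 311
cover 0.76 [267.8, 184.7, 315.6, 251.2] ((291.2311706542969, 218.42156982421875), (34.7599983215332, 59.07999801635742), 16.260204315185547) 1999
[[0.459, 0.073, 0.086], [0.632, 0.02, 0.086], [0.599, -0.081, 0.086], [0.428, -0.026, 0.086]]
cover 0.82 [257.8, 187.0, 338.7, 226.4] ((295.4303283691406, 204.66781616210938), (27.404075622558594, 76.90821075439453), 78.15792083740
[... 762 characters left out ...]
083, 0.086], [0.426, -0.025, 0.086]]
cover_edge 0.67 [391.0, 244.8, 453.8, 271.4] ((423.6103210449219, 259.3874206542969), (59.329444885253906, 12.916269302368164), 16.113418579101562) 436
[[0.405, -0.301, 0.086], [0.442, -0.314, 0.086], [0.39, -0.477, 0.086], [0.354, -0.463, 0.086]]
cover_edge 0.57 [254.2, 186.8, 334.4, 224.3] ((295.89471435546875, 204.4978790283203), (27.95657730102539, 77.47649383544922), 78.15792083740234) 1869
oil_bottle 0.96 [418.7, 187.1, 449.2, 213.2] [[ 0.583 -0.446  0.05 ]]
mug 0.77 [130.4, 245.1, 161.7, 283.3] [[0.405 0.435 0.05 ]]
screw_jar 0.83 [289.2, 152.0, 314.0, 174.5] [[ 0.711 -0.041  0.05 ]]
tape_roll 0.75 [204.7, 186.2, 235.5, 219.5] [[0.589 0.215 0.05 ]]
```

View pics/t.png

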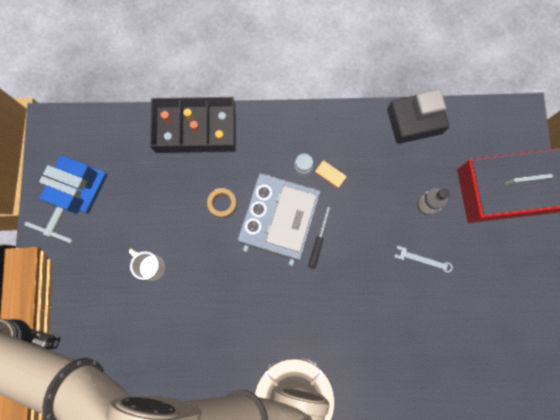

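The top view shows the box at about (278,218). The outlets are at the left, around (258,208), and the cover is the light plate at (292,218) with its dark pad at (297,220). So the hinge is on the world +y side and the free edge faces -y. Box yaw is about -0.30 and its origin about (0.533, 0.005). I'm moving over it with the claw shut.

Request:
{"op": "move_arm", "data": {
  "motion": "-0.9 -0.95 -0.2 0; -0.9 -0.95 -0.2 0; -0.9 -0.95 -0.2 0; -0.9 -0.95 -0.2 0; -0.9 -0.95 -0.2 0; -0.9 -0.95 -0.2 0; -0.9 -0.95 -0.2 0; -0.9 -0.95 -0.2 0; -0.9 -0.95 -0.2 0; -0.9 -0.95 -0.2 0",
  "claw": 1,
  "grip_force": 20
}}

```text
time_s: 1.95
ee_pos: [0.4379, 0.1574, 0.3119]
orientation: [3.141, 0.0, 2.804]
contact_force: [1.4, -0.2, 0.8]
finger_gap: 0.0001
grip_force: 0.0
```

Request:
{"op": "move_arm", "data": {
  "motion": "-0.8 -0.9 0 0; -0.9 -0.95 0 0; -0.9 -0.9 0 0; 0 0 0 0; 0 0 0 0"
}}

```text
time_s: 2.58
ee_pos: [0.4989, 0.0214, 0.3112]
orientation: [3.141, -0.0, 2.804]
contact_force: [0.0, 1.2, -0.5]
finger_gap: 0.0001
grip_force: 0.0
```

```bash
cat >> h.py <<'E'
def rep(o,yaw):
    """TCP in box frame"""
    s=arm.sense();e=s['ee_pos'];c,n=np.cos(yaw),np.sin(yaw)
    d=e[:2]-np.array(o); print('t',s['time_s'],'tcp box mm',((c*d[0]+n*d[1])*1e3).round(1),((-n*d[0]+c*d[1])*1e3).round(1),(e[2]*1e3).round(1),'yaw',s['orientation'][2].round(4),'F',s['contact_force'].round(1),'gap',s['finger_gap'])
E
python3 - <<'E'
from h import *
rep([.533,.0045],-.30)
p=snap('wrist','2.png')
for n in ['cover_pad','powerbox']:
  for x in arm.cut_out(p,n)[:1]:
    c=max(cv2.findContours(x['region'].astype(np.uint8),0,2)[0],key=cv2.contourArea)
    b=cv2.boxPoints(cv2.minAreaRect(c));print(n,x['score'],b.round().tolist(),atz(p,b,.086 if n=='cover_pad' else .07).round(4).tolist())
E
```

```text
t 2.575 tcp box mm -37.6 6.0 311.2 yaw 2.8039 F [ 0.   1.2 -0.5] gap 6.611274447775782e-05
cover_pad 0.68 [[222.0, 133.0], [313.0, 130.0], [317.0, 267.0], [226.0, 270.0]] [[0.4285, -0.0271, 0.086], [0.4606, 0.0733, 0.086], [0.6311, 0.0249, 0.086], [0.5948, -0.091, 0.086]]
powerbox 0.81 [[219.0, 99.0], [381.0, 98.0], [383.0, 276.0], [220.0, 277.0]] [[0.3913, -0.0192, 0.07], [0.4523, 0.1616, 0.07], [0.6844, 0.1076, 0.07], [0.6109, -0.109, 0.07]]
```

View pics/2.png

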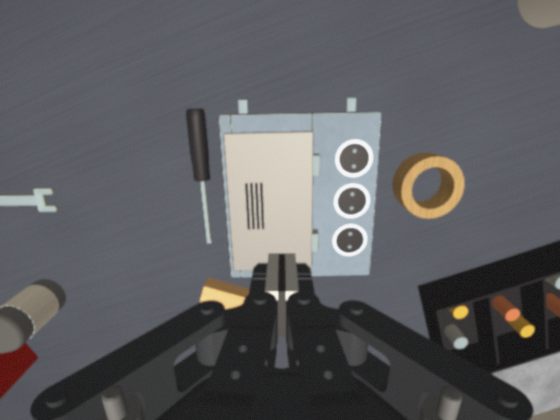

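Wrist view: box corners near (221,114), (380,112), (369,275) and (231,277). Cover corners are near (226,134) and (313,131), with the ribbed pad centred at about (255,206). I'll fit the pose from these.

Run:
```python
from h import *
from scipy.optimize import least_squares
p=snap('wrist')
M=np.array([[-110,-67,70],[-110,128,70],[110,128,70],[110,-67,70],[-90,-60,86],[-90,45,86],[0,-27,86]])/1e3
U=np.array([[221,114],[380,112],[369,275],[231,277],[226,134],[313,131],[255,206]],float)
g=p['color'][:,:,::-1]
def W(q):
    c,s=np.cos(q[2]),np.sin(q[2]);return np.c_[q[0]+c*M[:,0]-s*M[:,1],q[1]+s*M[:,0]+c*M[:,1],M[:,2]]
r=least_squares(lambda q:(proj(p,W(q))-U).ravel(),[.533,.0045,-.3],loss='soft_l1')
print(r.x.round(4),(proj(p,W(r.x))-U).round(1).tolist())
rep(r.x[:2],r.x[2])
```

```text
[ 0.5327  0.0041 -0.3197] [[-2.2, 0.5], [2.5, 0.1], [0.4, 0.4], [-0.1, 0.5], [-2.7, -1.5], [1.1, -0.1], [-0.0, 0.1]]
t 2.775 tcp box mm -37.9 6.4 311.3 yaw 2.8061 F [0.3 0.5 0.1] gap -0.00020273370994194895
```

Request:
{"op": "move_arm", "data": {
  "motion": "-0.3 -0.3 0.6 -0.02; -0.35 -0.3 0.9 0; -0.3 -0.24 1 0; 0 0 1 0; 0 0 1 0; 0 0 0.5 0; 0 0 0.1 0; 0 0 0 0"
}}

```text
time_s: 3.78
ee_pos: [0.5246, -0.0227, 0.1078]
orientation: [3.141, 0.0, 2.82]
contact_force: [1.1, 0.2, 0.6]
finger_gap: -0.0
grip_force: 0.0
```

Run:
```python
from h import *
rep([.5327,.0041],-.32)
```

```text
t 3.775 tcp box mm 0.8 -28.0 107.8 yaw 2.8203 F [1.1 0.2 0.6] gap -2.899929492882722e-05
```

Request:
{"op": "move_arm", "data": {
  "motion": "0 0 0.3 0; 0 0 0.2 0; 0 0 0.05 0; 0 0 0.05 0; 0 0 0.05 0; 0 0 0 0"
}}

```text
time_s: 4.53
ee_pos: [0.5242, -0.0231, 0.0812]
orientation: [3.142, -0.0, 2.82]
contact_force: [-0.5, 0.0, 2.8]
finger_gap: -0.0002
grip_force: 0.8
```

Request:
{"op": "move_arm", "data": {
  "motion": "0 0 0.05 0; 0 0 0.05 0; 0 0 0 0"
}}

```text
time_s: 4.9
ee_pos: [0.5245, -0.0231, 0.0788]
orientation: [3.14, -0.0, 2.819]
contact_force: [-7.2, 1.6, 20.7]
finger_gap: 0.0001
grip_force: 10.4
```

Request:
{"op": "move_arm", "data": {
  "motion": "0 0 -0.3 0; 0 0 -1 0; 0 0 -1 0; 0 0 -1 0; 0 0 -1 0; 0 0 -0.5 0; 0.4 0 0 0; 0.3 0 0 0; 0.3 0 0 0; 0 0 0 0"
}}

```text
time_s: 6.15
ee_pos: [0.485, -0.0101, 0.2686]
orientation: [-3.141, -0.001, 2.82]
contact_force: [0.6, 0.4, -0.7]
finger_gap: 0.0001
grip_force: 0.0
```

Request:
{"op": "move_arm", "data": {
  "motion": "0 0 0 0; 0 0 0 0; 0 0 0 0; 0 0 0 0; 0 0 0 0; 0 0 0 0; 0 0 0 0; 0 0 0 0; 0 0 0 0"
}}

```text
time_s: 7.28
ee_pos: [0.4863, -0.0106, 0.2693]
orientation: [3.142, 0.0, 2.82]
contact_force: [-0.1, -0.6, -0.6]
finger_gap: -0.0002
grip_force: 0.0
```

Run:
```python
from h import *
rep([.5327,.0041],-.32)
p=snap('wrist');q=snap('scene');t=snap('top')
w=p['color'][:,:,::-1]
z=cv2.resize(q['color'][140:300,210:390,::-1],(360,320));y=cv2.resize(t['color'][160:280,220:340,::-1],(320,320))
im=np.zeros((600,800,3),np.uint8);im[:,:][:280,:373]=cv2.resize(w,(373,280));im[280:600,:360]=z;im[280:600,400:720]=y
im[:280,400:800]=cv2.resize(w[80:300,180:480],(400,280))
cv2.imwrite('pics/3.png',im)
for n in ['rocker_a','rocker_a_front']:
  for x in arm.cut_out(p,n)[:4]: print(n,round(x['score'],2),x['bbox'])
```

```text
t 7.275 tcp box mm -39.4 -28.5 269.3 yaw 2.8195 F [-0.1 -0.6 -0.6] gap -0.00024370226353584364
rocker_a 0.72 [273.3, 155.8, 316.1, 173.0]
rocker_a 0.56 [276.0, 178.8, 315.8, 203.4]
rocker_a_front 0.57 [271.4, 152.2, 313.8, 178.7]
```

View pics/3.png

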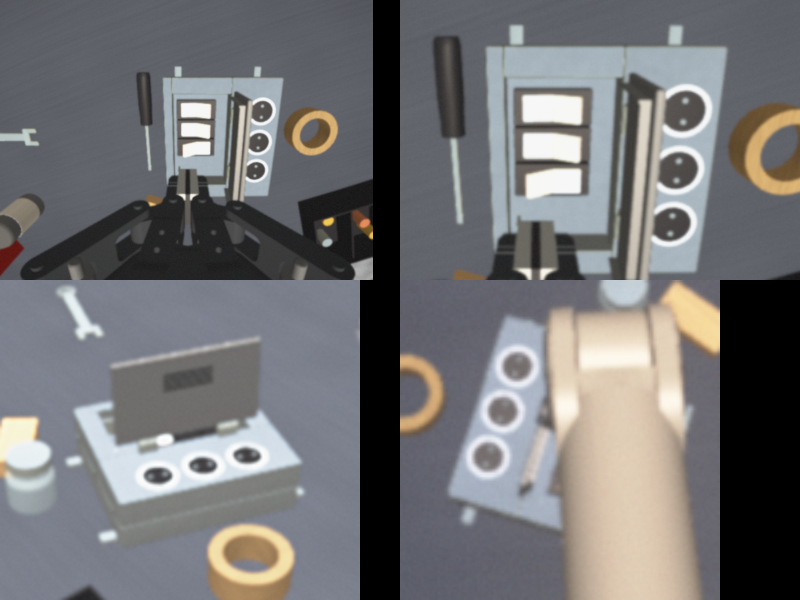

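The cover is open. Three white rockers show in the bay, at crop rows 105, 146 and 180, and the lowest one (box +x side) looks different. I'll zoom in and project the rocker models in both states onto the picture.

Run:
```python
from h import *
p=snap('wrist');w=p['color'][:,:,::-1]
a,b,S=250,135,7
z=cv2.resize(w[b:b+75,a:a+80],None,fx=S,fy=S,interpolation=cv2.INTER_CUBIC)
o=np.array([.5327,.0041]);c,s=np.cos(-.32),np.sin(-.32)
def bw(x,y,h): return [o[0]+(c*x-s*y)/1e3,o[1]+(s*x+c*y)/1e3,h/1e3]
for x0 in (-36,0,36):
  for col,ye,h1,h2 in (((0,0,255),-26,65,50),((0,160,0),-26,50,65)):
    P=[bw(x0-12,-25,h1),bw(x0+12,-25,h1),bw(x0+12,0,50),bw(x0+12,25,h2),bw(x0-12,25,h2),bw(x0-12,0,50)]
    u=((proj(p,P)-[a,b]+.5)*S).astype(int); cv2.polylines(z,[u],True,col,1)
cv2.imwrite('pics/4.png',z)
```

```text
(no output)
```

View pics/4.png

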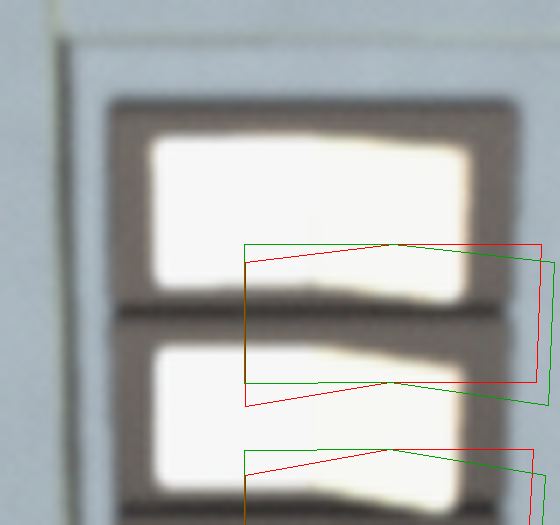

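The top two rockers match the "on" shape (green), but the row sits off the bay centre. I'll fit that offset and look at the third rocker from another place.

Run:
```python
from h import *
from scipy.optimize import least_squares
p=snap('wrist')
o=np.array([.5327,.0041]);c,s=np.cos(-.32),np.sin(-.32)
def bw(x,y,h): return [o[0]+(c*x-s*y)/1e3,o[1]+(s*x+c*y)/1e3,h/1e3]
U=np.array([[152,137],[312,135],[468,148],[462,303],[312,285],[157,288],[155,347],[315,345],[462,365],[457,512],[315,485],[157,490]])/7-.5+[250,135]
def P(q): return [bw(x0+a*12+q[0],y+q[1],h) for x0 in(-36,0) for a,y,h in((-1,-26,50),(-1,0,50),(-1,25,65),(1,25,65),(1,0,50),(1,-26,50))]
r=least_squares(lambda q:(proj(p,P(q))-U).ravel(),[-19,-14]);print(r.x,(proj(p,P(r.x))-U).round(1).tolist())
# bay and box edges check
B=[bw(-84,-49,70),bw(-84,49,70),bw(-110,-67,70),bw(-110,128,70)];u=proj(p,B);print(u.round(1))
w=p['color'][:,:,::-1].copy()
for k in u.astype(int): cv2.circle(w,tuple(int(v) for v in k),1,(0,0,255),-1)
Q=[bw(36+r.x[0]+a*12,r.x[1]+y,h) for a,y,h in((-1,-25,65),(-1,0,50),(-1,25,50),(1,25,50),(1,0,50),(1,-25,65))]
cv2.polylines(w,[np.round(proj(p,Q)).astype(int)],True,(0,0,255),1)
cv2.imwrite('pics/5.png',cv2.resize(w[90:290,220:440],None,fx=3,fy=3,interpolation=cv2.INTER_CUBIC)[:600])
```

```text
[-17.85736792 -14.07769668] [[0.3, 0.3], [-0.2, 0.5], [0.5, 0.6], [0.7, -0.5], [-0.4, -0.6], [-0.2, -1.0], [0.2, 0.4], [-0.9, 0.7], [0.3, 0.9], [0.4, -0.3], [-1.1, -0.2], [0.2, -0.8]]
[[262.5 140.3]
 [352.9 140.3]
 [245.  115.5]
 [427.5 116.2]]
```

View pics/5.png

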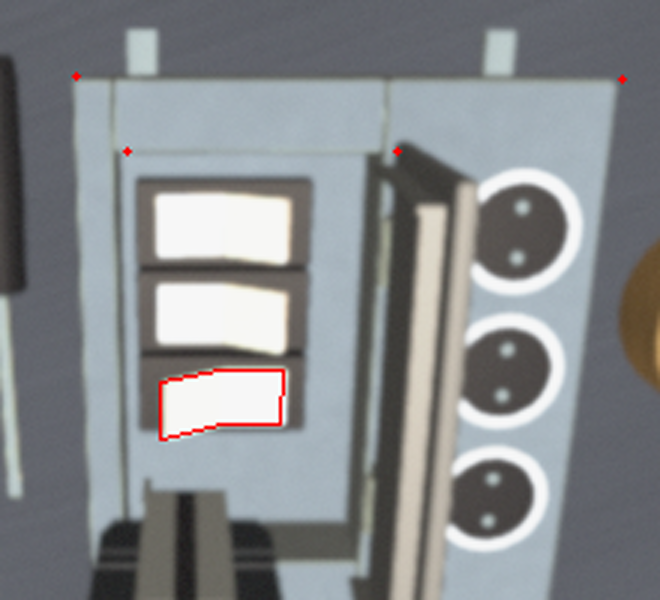

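The third rocker (box x≈+18, axis y≈-14) fits the "off" outline, so it's the one to press. I'm moving above its front half.

Request:
{"op": "move_arm", "data": {
  "motion": "-0.7 -0.02 0.5 0; -0.74 -0.02 1 0; 0 0 1 0; 0 0 1 0; 0 0 0.8 0; 0 0 0.4 0; 0 0 0 0"
}}

```text
time_s: 8.5
ee_pos: [0.5401, -0.0304, 0.0808]
orientation: [-3.141, -0.001, 2.82]
contact_force: [0.2, 0.2, 0.3]
finger_gap: -0.0003
grip_force: 0.0
```

Run:
```python
from h import *
rep([.5327,.0041],-.32)
```

```text
t 8.5 tcp box mm 17.8 -30.4 80.8 yaw 2.8195 F [0.2 0.2 0.3] gap -0.00030119559869704683
```

Request:
{"op": "move_arm", "data": {
  "motion": "0 0 0.3 0; 0 0 0.15 0; 0 0 0.1 0; 0 0 0.1 0; 0 0 0.06 0; 0 0 0 0"
}}

```text
time_s: 9.25
ee_pos: [0.5405, -0.03, 0.0527]
orientation: [3.141, -0.0, 2.82]
contact_force: [0.4, 0.7, 0.5]
finger_gap: 0.0002
grip_force: 0.1
```

Request:
{"op": "move_arm", "data": {
  "motion": "0 0 0.05 0; 0 0 0.03 0; 0 0 0 0"
}}

```text
time_s: 9.62
ee_pos: [0.5404, -0.0301, 0.0501]
orientation: [3.141, -0.0, 2.819]
contact_force: [-2.1, -0.7, 7.7]
finger_gap: -0.0
grip_force: 4.1
```

Request:
{"op": "move_arm", "data": {
  "motion": "0 0 -0.4 0; 0 0 -1 0; 0 0 -1 0; 0 0 -1 0; 0 0 -1 0; 0.7 0 -1 0; 0.7 0 -0.2 0; 0 0 0 0; 0 0 0 0"
}}

```text
time_s: 10.75
ee_pos: [0.4875, -0.0126, 0.2739]
orientation: [3.141, 0.0, 2.82]
contact_force: [0.0, 0.4, 0.5]
finger_gap: 0.0001
grip_force: 0.0
```

Run:
```python
from h import *
p=snap('wrist');w=p['color'][:,:,::-1]
rep([.5327,.0041],-.32)
cv2.imwrite('pics/6.png',cv2.resize(w[90:270,240:420],None,fx=3,fy=3,interpolation=cv2.INTER_CUBIC))
```

```text
t 10.8 tcp box mm -37.5 -30.1 273.6 yaw 2.8193 F [ 0.1  0.7 -0.3] gap 0.00015403223228540672
```

View pics/6.png

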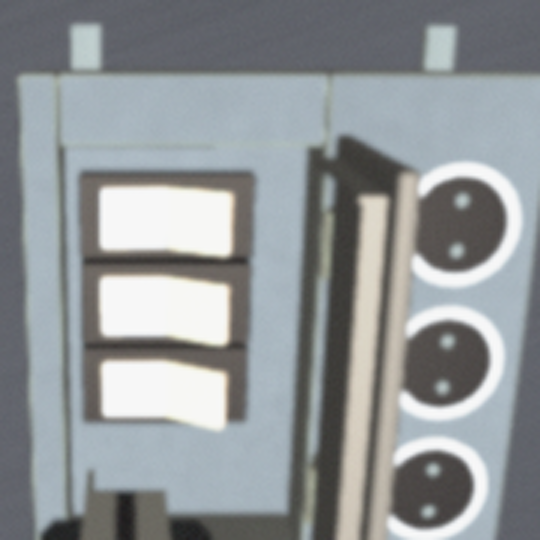

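All three rockers now look alike (on), at crop rows 220, 310 and 390. Next I'm going behind the cover.

Request:
{"op": "move_arm", "data": {
  "motion": "-0.3 0.8 -0.1 0; -0.32 0.8 0 0; -0.32 0.8 0 0; 0 0.6 0 0; 0 0 0.7 0; 0 0 1 0; 0 0 0.7 0; 0 0 0.2 0; 0 0 0 0"
}}

```text
time_s: 11.92
ee_pos: [0.561, 0.0892, 0.1737]
orientation: [-3.141, -0.0, 2.819]
contact_force: [-0.4, -0.5, -0.2]
finger_gap: 0.0
grip_force: 0.0
```

Run:
```python
from h import *
rep([.5327,.0041],-.32)
# path of TCP for contact radius ~82, leading corner offset 12, face offset 3
z0=83;y0=48
for th in (1.5,1.3,1.1,.9,.7,.5,.3,.15,0):
    r=82; print(th,round(y0-r*np.cos(th)+3*np.sin(th)+12),round(z0+r*np.sin(th)+3*np.cos(th)))
```

```text
t 11.925 tcp box mm 0.1 89.6 173.7 yaw 2.8191 F [-0.4 -0.5 -0.2] gap 3.971910508624591e-05
1.5 57 165
1.3 41 163
1.1 25 157
0.9 11 149
0.7 -1 138
0.5 -11 125
0.3 -17 110
0.15 -21 98
0 -22 86
```

Request:
{"op": "move_arm", "data": {
  "motion": "0 -0.4 0.1 0; 0 -0.4 0.08 0; 0 -0.4 0.08 0; 0 -0.4 0.15 0; 0 -0.35 0.2 0; 0 -0.3 0.28 0; 0 -0.25 0.32 0; 0 -0.2 0.36 0; 0 -0.1 0.3 0; 0 0 0 0"
}}

```text
time_s: 13.18
ee_pos: [0.5243, -0.0172, 0.0975]
orientation: [-3.14, -0.003, 2.819]
contact_force: [-1.1, -0.1, 2.8]
finger_gap: -0.0003
grip_force: 0.6
```

Run:
```python
from h import *
rep([.5327,.0041],-.32)
q=snap('scene')
cv2.imwrite('pics/7.png',cv2.resize(q['color'][120:300,200:400,::-1],None,fx=3,fy=3))
```

```text
t 13.175 tcp box mm -1.3 -22.9 97.5 yaw 2.8193 F [-1.1 -0.1  2.8] gap -0.00028943743094310653
```

View pics/7.png

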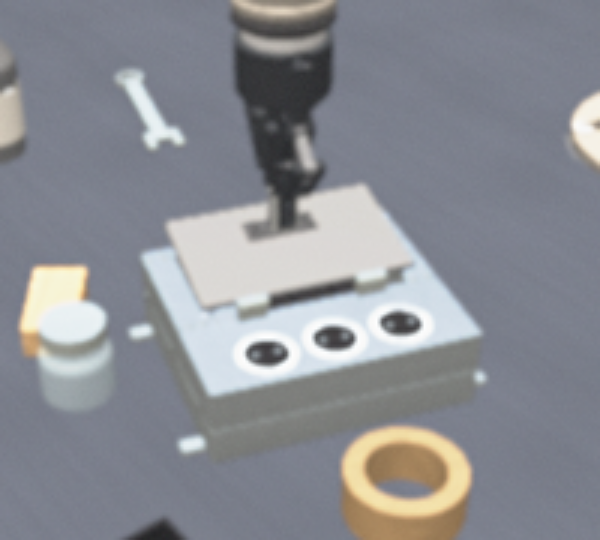

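The cover is almost level, with the fingertips on its pad at (285,225). I'm pressing it in the rest of the way.

Request:
{"op": "move_arm", "data": {
  "motion": "0 -0.1 0.12 0; 0 0 0.12 0; 0 0 0.08 0; 0 0 0.05 0; 0 0 0.05 0; 0 0 0.04 0; 0 0 0 0"
}}

```text
time_s: 14.1
ee_pos: [0.5242, -0.0209, 0.0805]
orientation: [-3.141, -0.0, 2.819]
contact_force: [-1.2, -2.0, 2.3]
finger_gap: 0.0001
grip_force: 1.2
```

Request:
{"op": "move_arm", "data": {
  "motion": "0 0 0.05 0; 0 0 0.05 0; 0 0 0 0"
}}

```text
time_s: 14.48
ee_pos: [0.5245, -0.0208, 0.0782]
orientation: [3.14, -0.0, 2.819]
contact_force: [-8.0, -0.6, 22.9]
finger_gap: 0.0003
grip_force: 12.1
```

At the stop (23 N). I'm letting go straight up, then waiting to see whether it holds.

Request:
{"op": "move_arm", "data": {
  "motion": "0 0 -0.2 0; 0 0 -0.3 0; 0 0 -1 0; 0 0 -1 0; 0 0 -1 0; 0 0 -1 0; 0 0 -0.5 0; 1 0 0 0; 0.5 0 0 0; 0 0 0 0"
}}

```text
time_s: 15.72
ee_pos: [0.4663, -0.001, 0.2768]
orientation: [3.14, -0.0, 2.821]
contact_force: [0.6, 1.0, 0.2]
finger_gap: 0.0001
grip_force: 0.0
```

Request:
{"op": "move_arm", "data": {
  "motion": "0 0 0 0; 0 0 0 0; 0 0 0 0; 0 0 0 0; 0 0 0 0; 0 0 0 0; 0 0 0 0; 0 0 0 0; 0 0 0 0; 0 0 0 0"
}}

```text
time_s: 16.98
ee_pos: [0.4673, -0.0017, 0.2765]
orientation: [3.142, -0.0, 2.819]
contact_force: [0.0, -0.2, 0.1]
finger_gap: -0.0002
grip_force: 0.0
```

Run:
```python
from h import *
rep([.5327,.0041],-.32)
q=snap('scene');w=snap('wrist')
cv2.imwrite('pics/8.png',np.hstack([cv2.resize(q['color'][120:300,200:400,::-1],(400,360)),cv2.resize(w['color'][:,:,::-1],(400,360))]))
```

```text
t 16.975 tcp box mm -60.2 -26.1 276.5 yaw 2.8195 F [ 0.  -0.2  0.1] gap -0.0001692874478094406
```

View pics/8.png

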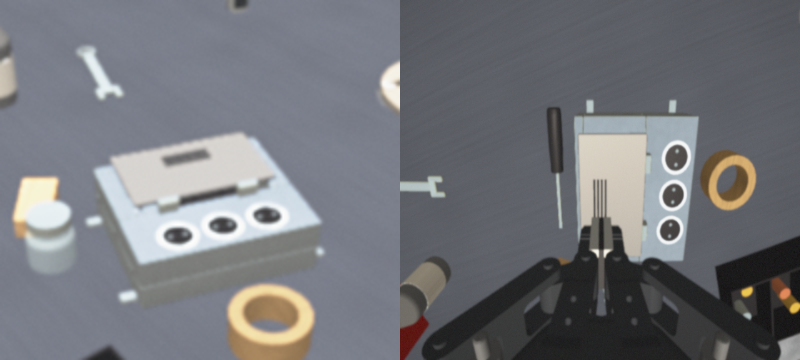

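The cover is level and has stayed shut for more than 2 s since release (plate at (190,170) left, (612,190) right). The nearby objects look undisturbed, and the arm is clear.

```bash
python3 -c "
from workcell import arm
print(arm.job_done())"
```

```text
the job is handed in; nothing more can be done
None
```

The cover was popped open, the one off switch (the rocker at the box's +x end) pressed on to match its neighbours, and the cover pressed back in; it had stayed shut for over 2 s when I handed the job in at about 17 s.

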